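Change the prep machine from slicing to grating

TASK

The vegetable-prep machine still has the slicing disc on its spindle, and the cook wants it set up for grating. Swap the discs: fit the grating disc on the spindle, turned so that it drops fully home over the drive pin, and put the slicing disc on the rack post that the grating disc leaves free, using the chopping board as the free spot on the way if you like; leave the chip-cutting disc on its post. Then close the bowl with its cover, seated level all round, and do not knock the shaker or the glass about.

Things in the scene. Friction and masses are not known exactly. Their poses are not given: they have to be found in the camera images.
- prep_machine: Fixed; white base 176 mm wide, open metal bowl (inside 151, rim z=108), chute on -y side. Origin: counter height on spindle axis. Fixed spindle: collar 40 wide, top z=70; above it 17 thick to z=90, tapering to 6 at z=104. Drive pin 6 x 40 mm along x just above the collar, z=71.5 to 77.5. Disc home: its origin at z=70, its x along machine x (+-0.14 rad or half turn); else 7 mm higher.
- disc_rack: Fixed low grey rack 110 x 224 mm (x, y); origin at the centre of its underside, z up. Plain steel posts at y=+62 and y=-62 mm, x=0: 17 mm thick, from the top face at z=10 to z=30, tapering to 6 mm at the tip z=44. A disc on a post sits at any yaw with its origin at z=10 mm. At the start grating disc and chip disc are on the posts, either way round.
- slicing_disc: Slicing disc, on the spindle at the start: steel disc 110 mm wide with two long raised blades beside dark slots. Origin: centre of the hub's underside, z up. Black bar grip on top, 44 mm long along x, 14 mm wide (y), z=39 to 66 mm, on a hub 33 mm wide at z=40; pinch across the width. Plate z=16 to 20. Hub bored from below: 21 wide, 38 deep. 0.2 to 0.33 kg.
- grating_disc: Grating disc, on a rack post at the start: the disc covered with four rings of small teeth and holes. Measures, origin and bar grip as the slicing disc. The key slot in the underside of every disc's hub is 11 mm wide, 38 mm long (right across) and runs along the disc's x axis, so parallel to the bar grip right above it; it must straddle the machine's drive pin.
- chip_disc: Chip-cutting disc, on the other rack post at the start; it stays there: the disc with six large dark windows with bars. Measures, origin and bar grip as the slicing disc.
- cover: Grey bowl cover 162 mm wide, on the counter right way up. Origin: centre of the underside, z up. Tapered spigot below (136 to 145 mm wide) goes into the bowl, flange 10 mm up rests on the rim: seated, its origin is 98 mm above the machine's; any yaw. Roof z=53; bar grip in the centre 44 long along x, 14 wide (y), z=56 to 84; feed tube 37 wide at x=+46, up to z=89. About 0.35 kg.
- board: Fixed small wooden chopping board, 130 x 160 x 12 mm (x, y, z), bare: the free spot for a disc. Origin at the centre of its underside, z up; top face at z = 12 mm.
- spice_shaker: Bystander: shaker with grey contents and cap, 44 mm across, 90 mm high; origin at the centre of its underside. Leave it alone.
- tumbler_b: Bystander: clear drinking glass, 81 mm across, 91 mm high; origin at the centre of its underside. Leave it alone.

How it is judged:
By the outcome, as a careful person would: the job done as asked, in the order asked, and still so for the second after the job is handed in, with the robot touching nothing.
It also fails if it takes over 106 s, if anything falls off the work surface, if the arm or the gripper's body presses on something with over 40 N, if the wrist force passes 120 N, or if a joint passes its speed limit or range.

ROBOT

A 6-joint arm with a two-finger parallel gripper is mounted at the origin on a cart in front of the work surface, level with it; the furniture and walls round the work are solid. World frame = base frame: x ahead of the robot, y to its left, z up, the work surface at z = 0. Lengths are in mm, angles in rad, forces in N, time in s.
With the tool pointing down it reaches from about 400 to 925 mm from the base axis. Payload 12.5 kg.
Tool frame: the origin (TCP) lies at the very end of the fingers, on their centre line; the grasp point (between the pads) lies 19 mm behind it; z points along the fingers, y is the line along which they close (so a half turn about z gives the same grasp; the last joint's range is limited). The gripper opens to 95 mm and grips with 3 to 60 N. Pads are 20 mm wide; open, the fingers measure 119 mm over their backs; the gripper's body (75 mm by 180 mm) begins 59 mm behind the grasp point.
Start: joints at [1.028, 0.491, 1.559, -0, 1.092, -0.106], TCP at [264.388, 566.344, 214.661] pointing down, gripper open.
Joint ranges: [-3.1, 3.1], [-0.84, 2.19], [0.05, 2.79], [-1.13, 4.28], [0.06, 2.93], [-2.69, 2.69]. Speed limits (rad/s): [2.22, 2.22, 2.79, 3.14, 3.14, 3.14].

INTERFACE

Orientations are given as a 3x3 rotation matrix whose columns are the frame's x, y, z axes.
In Python, from cell import bot, fingers, kin, vision, ticket gives the robot as it stands. Calls block until the motion is done:
- bot.goto(position, orientation): joint-space move of the TCP to a pose.
- bot.move_straight(position, rot=None, velocity=150): straight line of the TCP; rot=None keeps the orientation; velocity is the mean speed in mm/s.
- bot.set_joints(angles): joint-space move.
- fingers.let_go() and fingers.close_gripper(f_grip=None): open the fingers fully, or close them until they stop; f_grip is the grip in N (None keeps the last).
- bot.wait(seconds).
- kin.inverse_kinematics(position, orientation): joint angles nearest the present ones, or None.
- bot.read_state(): the state.
- vision.get_image(name): name is "side" or "top"; returns the picture (400x640x3 uint8, red, green, blue); there is no depth.
- vision.calibration(name): a dict with "intrinsics" (3x3 intrinsics, pixels), "pose" (4x4, takes a point from camera to world coordinates). Camera axes: x right, y up, looking along -z (the intrinsics and any distortion apply to the point x, -y, -z); pixel columns grow to the right and rows downward; lengths in mm; the calibration is good to about 2 mm. A picture is of the moment at which its call begins. calibration takes no time and is no camera call.
A pose or a line that the arm cannot do raises bot.PlanningError and nothing moves.
- ticket.close_job(): hands the job in; it is judged then, once.
The state is a dict: "time": time; "joint_pos": joint angles; "qd": joint speeds; "joint_torque": joint torques, N m; "ee_pos": TCP position; "ee_rot": TCP orientation; "wrist_force": force on the tool from outside, world axes, zero at the start; "torque": the same for the moment, N m; "gripper_width": finger opening in mm; "finger_force": force on a finger pad.
Only numpy, scipy, OpenCV 4.12 (cv2) and the standard library are available. Lean on these libraries where they do the work, as an engineer would, in place of code of your own. Each camera call takes 0.05 s, during which the arm holds its last target. There are 200 camera calls.

## Working session

There is one attempt and no reset: what is moved stays moved. The work goes in short steps, each a Python script; the robot and the scene stay as the last script left them, time stands still between calls to the robot, and variables do not carry over. Pictures are saved under pics/ and viewed, at most 14 in all, crops included, and the job is handed in when it is done.

```bash
ls; mkdir -p pics; python3 - <<'E'
from cell import bot, fingers, kin, vision, ticket
import cv2
for n in("side","top"):
    im=vision.get_image(n); cv2.imwrite(f"pics/{n}0.png",im[:,:,::-1]); c=vision.calibration(n); print(n,c)
print(bot.read_state())
E
```

```text
pics
side {'intrinsics': array([[371.08136161,   0.        , 321.50670939],
       [  0.        , 371.08136161, 202.53652092],
       [  0.        ,   0.        ,   1.        ]]), 'pose': array([[ 8.42985159e-01,  2.95754826e-01, -4.49338519e-01,
         6.32339104e+01],
       [-5.37605492e-01,  4.92495884e-01, -6.84418102e-01,
        -7.00452270e+02],
       [ 1.88774148e-02,  8.18521159e-01,  5.74166140e-01,
         6.63418669e+02],
       [ 0.00000000e+00,  0.00000000e+00,  0.00000000e+00,
         1.00000000e+00]])}
top {'intrinsics': array([[413.6293564 ,   0.        , 323.76613504],
       [  0.        , 413.6293564 , 202.27984179],
       [  0.        ,   0.        ,   1.        ]]), 'pose': array([[-1.36769620e-02,  9.88894582e-01, -1.47987991e-01,
         3.39464605e+02],
       [-9.99906342e-01, -1.36001252e-02,  1.53114402e-03,
         3.07847208e+01],
       [-4.98515183e-04,  1.47995072e-01,  9.88987973e-01,
         1.41294312e+03],
       [ 0.00000000e+00,  0.00000000e+00,  0.00000000e+00,
         1.00000000e+00]])}
{'time': 0.1, 'joint_pos': array([ 1.02839312e+00,  4.91509011e-01,  1.55941454e+00, -3.19863043e-05,
        1.09171883e+00, -1.05646039e-01]), 'qd': array([-0.00093746, -0.00021053, -0.00158519, -0.00095727,  0.00155574,
        0.00144086]), 'joint_torque': array([ 1.16191775e-03, -6.13621473e+01, -2.58609760e+01,  6.92876684e-02,
        4.69959551e-02, -6.89618969e-05]), 'ee_pos': array([264.26837082, 566.12317432, 214.10517915]), 'ee_rot': array([[-9.06134375e-01,  4.22989629e-01, -5.17554169e-04],
       [ 4.22989938e-01,  9.06133918e-01, -9.13713918e-04],
       [ 8.24818753e-05, -1.04686780e-03, -9.99999449e-01]]), 'wrist_force': array([-0.31010413, -0.09200059, -0.09992487]), 'torque': array([ 0.04535613, -0.02207913, -0.0287387 ]), 'finger_force': 0.0, 'gripper_width': 94.73139255295588}
```

View pics/side0.png

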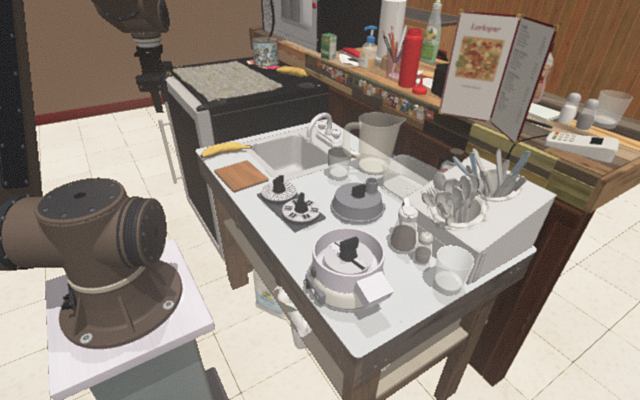

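View pics/top0.png

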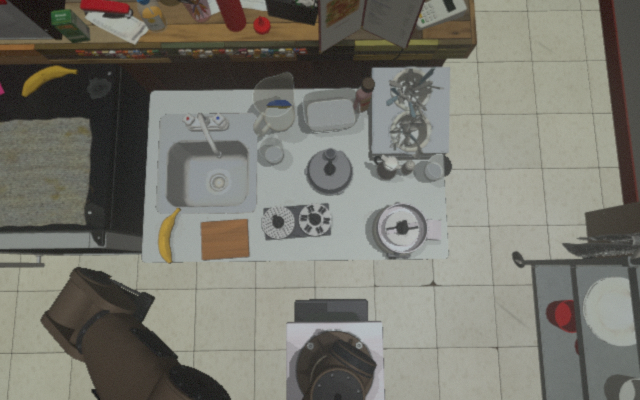

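The side view shows the machine at (348,265), cover at (358,200), rack discs at (280,187) and (301,206), and board at (241,176). The top view shows the machine at (401,229), cover at (330,170), discs at (278,222) and (316,219), and board at (225,239). I'll enlarge both.

```bash
python3 - <<'E'
import cv2
a=cv2.imread("pics/top0.png")[140:265,255:455]; cv2.imwrite("pics/top1.png",cv2.resize(a,None,fx=4,fy=4,interpolation=cv2.INTER_CUBIC))
a=cv2.imread("pics/side0.png")[165:315,230:430]; cv2.imwrite("pics/side1.png",cv2.resize(a,None,fx=4,fy=4,interpolation=cv2.INTER_CUBIC))
E
```

```text
(no output)
```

View pics/top1.png

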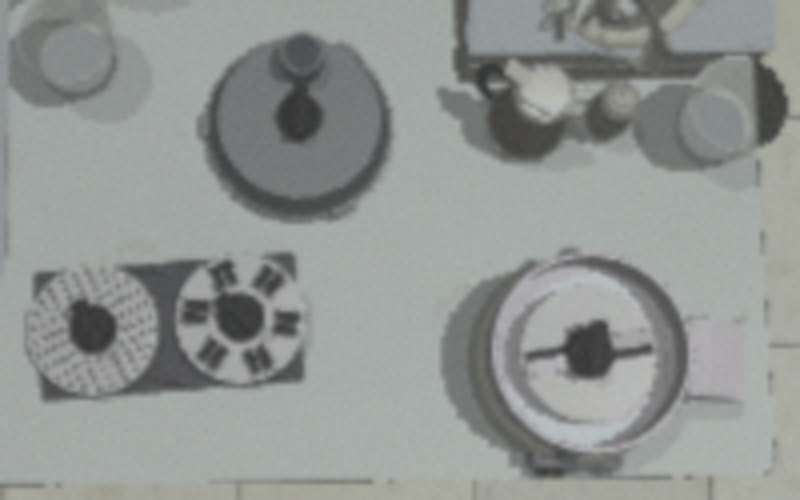

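View pics/side1.png

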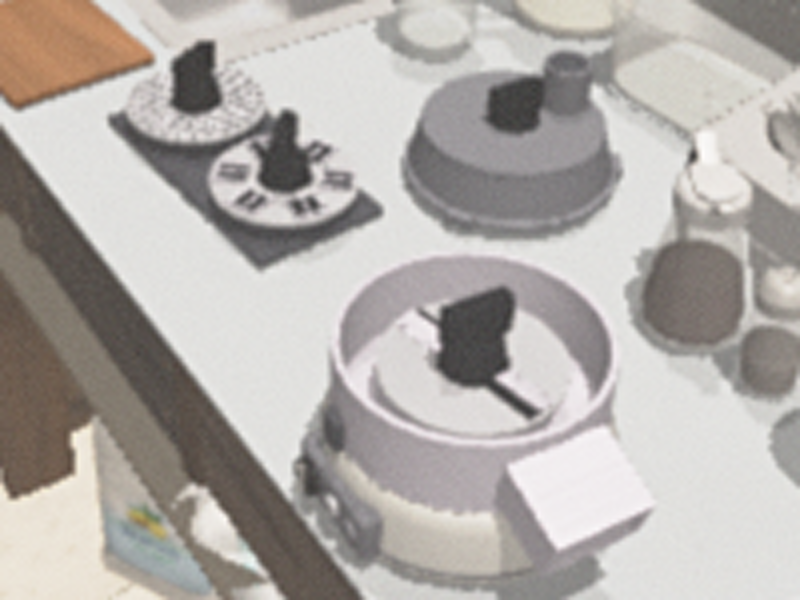

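Enlarged, top (crop /4 plus 255,140): slicing grip at about (590,348), grating (92,326), chip (240,314), cover grip (299,118). Grating is on the left (+y) post. Next I fit the dark grips as 3D boxes in both views.

```bash
cat > vis.py <<'E'
import numpy as np, cv2
from scipy.optimize import minimize
from cell import vision
CAL={n:vision.calibration(n) for n in("side","top")}
def proj(P,n):
    T=np.linalg.inv(CAL[n]["pose"]); q=np.atleast_2d(P)@T[:3,:3].T+T[:3,3]
    q=q*[1,-1,-1]; u=q@CAL[n]["intrinsics"].T; return u[:,:2]/u[:,2:]
def ray(uv,n):
    d=np.linalg.inv(CAL[n]["intrinsics"])@[*uv,1]; M=CAL[n]["pose"]
    return M[:3,3],M[:3,:3]@(d*[1,-1,-1])
def onz(uv,n,z):
    o,d=ray(uv,n); return o+d*(z-o[2])/d[2]
def tri(uvs,uvt):
    A=[];b=[]
    for uv,n in((uvs,"side"),(uvt,"top")):
        o,d=ray(uv,n); d=d/np.linalg.norm(d); P=np.eye(3)-np.outer(d,d); A.append(P); b.append(P@o)
    return np.linalg.lstsq(np.vstack(A),np.hstack(b),rcond=None)[0]
def box(lx,ly,z0,z1): return np.array([[sx*lx/2,sy*ly/2,z] for sx in(-1,1) for sy in(-1,1) for z in(z0,z1)])
def cyl(r,z0,z1): return np.array([[r*np.cos(a),r*np.sin(a),z] for a in np.linspace(0,6.28,24) for z in(z0,z1)])
DISC=[box(44,14,39,66),cyl(16.5,20,40)]; COVER=[box(44,14,56,84)]
S=8
def render(parts,p,n,x0,y0,w,h):
    m=np.zeros((h*S,w*S),np.uint8); c,s=np.cos(p[3]),np.sin(p[3])
    for V in parts:
        W=V@np.array([[c,s,0],[-s,c,0],[0,0,1]])+p[:3]
        q=(proj(W,n)-[x0,y0]+.5)*S
        cv2.fillConvexPoly(m,cv2.convexHull(np.round(q).astype(np.int32)),255)
    return cv2.resize(m,(w,h),interpolation=cv2.INTER_AREA)/255.
def fit(imgs,parts,p0,dark=45,lite=110,half=16,views=("side","top"),zsig=3.,z0=None):
    """p = x,y,z(origin),yaw ; per-view dark mask vs rendered silhouette"""
    tg={}
    for n in views:
        c=proj(np.array(p0[:3])+[0,0,np.mean(parts[0][:,2])],n)[0].round().astype(int)
        x0,y0=c-half; g=imgs[n][y0:y0+2*half+1,x0:x0+2*half+1].mean(2)
        tg[n]=(x0,y0,np.clip((lite-g)/(lite-dark),0,1))
    def cost(p):
        e=((p[2]-p0[2])/zsig)**2*.02
        for n,(x0,y0,t) in tg.items():
            r=render(parts,p,n,x0,y0,t.shape[1],t.shape[0]); w=cv2.dilate(r,np.ones((5,5)))
            e+=(((r-t)**2)*w).sum()
        return e
    best=None
    for yaw in np.arange(0,np.pi,np.pi/8) if p0[3] is None else [p0[3]]:
        x=np.array([*p0[:3],yaw]); sim=np.array([x]+[x+d for d in np.diag([4,4,4,.15])])
        r=minimize(cost,x,method="Nelder-Mead",options=dict(initial_simplex=sim,maxiter=250,xatol=.02,fatol=.005))
        if best is None or r.fun<best.fun: best=r
    return best.x,best.fun
E
python3 - <<'E'
from vis import *
im={n:cv2.imread(f"pics/{n}0.png").astype(float) for n in("side","top")}
S4=lambda u,v:(230+(u-1.5)/4,165+(v-1.5)/4); T4=lambda u,v:(255+(u-1.5)/4,140+(v-1.5)/4)
for k,(s,t,parts,mid) in dict(slic=((478,320),(590,345),DISC,52),grat=((195,75),(92,324),DISC,52),chip=((285,145),(240,313),DISC,52),cover=((515,105),(299,116),COVER,70)).items():
    P=tri(S4(*s),T4(*t)); print(k,"tri grip mid",P.round(1), end=" ")
    P[2]-=mid
    for kw in (dict(),dict(dark=35,lite=85)):
        p,f=fit(im,parts,[*P,None],**kw); print(p.round(2),round(f,2),end=" | ")
    for v in("side","top"):
        q,f=fit(im,parts,[*p],views=(v,),zsig=.3); print(v,q.round(2),round(f,2),end=" | ")
    print()
for n,c in dict(board=[(202,220),(248,220),(249,258),(203,259)]).items(): print(n,[onz(u,"top",12)[:2].round() for u in c])
for n,c in dict(rack=[(34,274),(296,254),(302,380),(44,400)]).items(): print(n,[onz(T4(*u),"top",10)[:2].round() for u in c])
E
```

```text
slic tri grip mid [ 455.7 -216.7  116.6] [ 458.96 -231.1    -3.3     5.84] 28.47 | [ 4.2467e+02 -2.9686e+02  6.4630e+01  1.8000e-01] 0.0 | side [ 378.95 -410.82   64.63    4.16] 0.0 | top [ 4.3353e+02 -2.8268e+02  6.3420e+01 -2.0000e-02] 110.85 | 
grat tri grip mid [483.1 182.2  52.9] [482.2  183.1    7.35   0.77] 44.47 | [482.27 183.75   3.63   0.86] 103.02 | side [483.86 186.57   4.77   0.77] 30.68 | top [4.8165e+02 1.8342e+02 3.6300e+00 4.8000e-01] 10.44 | 
chip tri grip mid [491.1  59.4  57.4] [490.83  61.03   6.48   1.05] 44.78 | [500.18  62.79 -89.81   0.74] 46.46 | side [456.73 153.92 -89.81   1.11] 0.0 | top [500.09  63.22 -89.94   0.88] 10.81 | 
cover tri grip mid [655.6   7.7  65. ] [ 6.5838e+02  6.4400e+00 -4.2300e+00  1.3000e-01] 55.45 | [659.19   5.38  -8.28   0.87] 84.18 | side [664.82   2.63  -8.28   0.81] 31.36 | top [650.56   9.2   -8.48   1.18] 33.23 | 
board [array([494., 444.]), array([492., 287.]), array([363., 282.]), array([362., 437.])]
rack [array([532., 236.]), array([546.,  12.]), array([438.,   9.]), array([424., 227.])]
```

```bash
python3 - <<'E'
from vis import *
im={n:cv2.imread(f"pics/{n}0.png") for n in("side","top")}
np.set_printoptions(linewidth=250)
print(im["top"].mean(2)[216:238,390:416].astype(int))
print(im["side"].mean(2)[234:264,336:362].astype(int))
print(im["top"].mean(2)[160:182,320:342].astype(int))
print(im["side"].mean(2)[180:202,346:372].astype(int))
E
```

```text
[[163 172 175 175 174 174 176 178 178 173 174 175 176 176 177 175 177 175 178 175 176 177 177 180 180 147]
 [171 173 175 176 176 174 176 176 175 176 173 174 175 173 174 175 176 177 178 178 175 175 176 178 177 156]
 [172 174 175 174 175 174 173 173 174 171 173 176 174 173 172 173 174 179 177 178 176 179 176 181 179 173]
 [172 174 173 175 173 174 175 172 172 173 175 172 165 157 158 157 161 168 176 174 176 176 176 178 178 175]
 [171 173 174 173 173 172 173 174 164 161 158 160 131 107  92  94 124 160 174 175 177 176 174 177 177 175]
 [172 170 172 171 173 172 163 156 134 114 113 117  90  72  69  68  86 152 172 175 176 177 175 172 175 169]
 [173 174 172 173 174 168 138 115 107  85  72  72  65  65  65  69  81 142 163 169 171 173 169 167 161 147]
 [173 173 171 175 174 168 132  90  68  62  63  61  61  61  64  69  75 120 141 145 162 166 167 166 164 156]
 [171 175 172 173 172 166 123  76  60  58  61  60  59  62  64  67  72 110 149 150 160 164 165 167 164 164]
 [171 173 172 173 165 155 106  67  60  62  63  61  59  61  66  68  71  96 150 165 164 165 164 165 158 151]
 [159 159 158 155 138 108  74 
[... 8123 characters left out ...]
  69  68  67  70  67  72  88 141 155 154 150 142 142 145]
 [154 157 155 157 157 146 124  92  69  66  67  65  67  71  65  62  66  78 113 147 156 157 157 154 153 151]
 [154 154 158 157 156 155 144 129 103  92  85  78  79  74  77  86  95 112 143 159 155 155 155 153 154 157]
 [156 157 154 155 159 158 155 147 143 135 129 118 115 106 116 143 146 152 160 154 157 154 154 156 158 153]
 [157 155 156 156 155 155 157 155 152 156 156 152 152 149 149 161 158 159 157 156 154 158 154 155 156 158]
 [156 153 156 157 155 154 158 158 155 161 158 158 158 159 159 155 157 154 153 157 156 152 154 154 156 156]
 [157 158 159 153 156 156 151 153 154 159 159 155 156 158 152 157 157 153 155 153 158 153 155 155 156 155]]
```

```bash
python3 - <<'E'
s=open('vis.py').read()
s=s.replace("COVER=[box(44,14,56,84)]","COVER=[box(44,14,56,84),cyl(16.5,53,57)]")
s=s.replace("dark=45,lite=110,half=16","dark=72,lite={'side':145,'top':145},half=13")
s=s.replace("np.clip((lite-g)/(lite-dark),0,1))","np.clip((lite[n]-g)/(lite[n]-dark),0,1))")
s=s.replace("w=cv2.dilate(r,np.ones((5,5)))","w=W[n]")
s=s.replace("    tg={}\n","    tg={}; yy,xx=np.mgrid[-half:half+1,-half:half+1]; W={n:(np.hypot(xx,yy)<(13 if n=='side' else 10))*1. for n in views}\n")
open('vis.py','w').write(s)
E
cat > est.py <<'E'
from vis import *
def run(im,items):
    out={}
    for k,(P,parts) in items.items():
        l=dict(side=145,top=108 if k=="cover" else 145)
        p,f=fit(im,parts,[*P,None],lite=l); q=[fit(im,parts,[*p],lite=l,views=(v,),zsig=.3)[0] for v in("side","top")]
        out[k]=p; print(k,p.round(2),round(f,1),"side",q[0].round(2),"top",q[1].round(2))
    return out
E
python3 - <<'E'
from est import *
im={n:cv2.imread(f"pics/{n}0.png").astype(float) for n in("side","top")}
run(im,dict(slic=((456,-217,66),DISC),grat=((483,182,4),DISC),chip=((491,60,5),DISC),cover=((656,7,0),COVER)))
E
```

```text
slic [ 453.07 -218.73   63.57    3.3 ] 38.5 side [ 453.65 -218.02   62.99    3.32] top [ 452.39 -218.7    63.71    3.08]
grat [482.12 182.88   7.39   0.67] 29.6 side [482.14 183.28   7.41   0.71] top [4.8127e+02 1.8286e+02 7.6800e+00 4.5000e-01]
chip [491.02  61.84   5.8    0.98] 67.9 side [491.05  61.79   5.83   0.98] top [490.59  61.79   5.89   0.96]
cover [660.68   9.23  -3.8    3.1 ] 39.9 side [660.13   9.26  -3.8    3.13] top [660.68   9.23  -3.8    3.1 ]
```

```bash
python3 - <<'E'
from vis import *
T4=lambda n:(255,140) if n=="top" else (230,165)
fits=dict(slic=(453,-218.7,63.6,3.3-np.pi,DISC),grat=(482.1,182.9,7.4,.67,DISC),chip=(491,61.8,5.8,.98,DISC),cover=(660.7,9.2,-3.8,-.04,COVER))
vs=[]
for n in("top","side"):
    o=T4(n); h=125 if n=="top" else 150
    a=cv2.resize(cv2.imread(f"pics/{n}0.png")[o[1]:o[1]+h,o[0]:o[0]+200],None,fx=4,fy=4,interpolation=cv2.INTER_CUBIC)
    def poly(V,col,close=True): cv2.polylines(a,[np.round((proj(np.array(V,float),n)-o)*4+1.5).astype(int)],close,col,1,cv2.LINE_AA)
    ci=lambda r,z:np.array([[r*np.cos(t),r*np.sin(t),z] for t in np.linspace(0,6.28,60)])
    for k,(x,y,z,w,parts) in fits.items():
        R=np.array([[np.cos(w),-np.sin(w),0],[np.sin(w),np.cos(w),0],[0,0,1]]); f=lambda V:V@R.T+[x,y,z]
        z0,z1=(56,84) if k=="cover" else (39,66)
        for zz in(z0,z1): poly(f(np.array([[22,7,zz],[22,-7,zz],[-22,-7,zz],[-22,7,zz]])),(0,0,255))
        poly(f(ci(81,10)) if k=="cover" else f(ci(55,20)),(0,255,0))
        if k=="slic": poly(f(ci(75.5,38)),(255,0,0))
        if k=="cover": poly(f(ci(18.5,89)+[46,0,0]),(0,255,255))
    cv2.imwrite(f"pics/ov_{n}.png",a); vs.append(a)
E
```

```text
(no output)
```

View pics/ov_top.png

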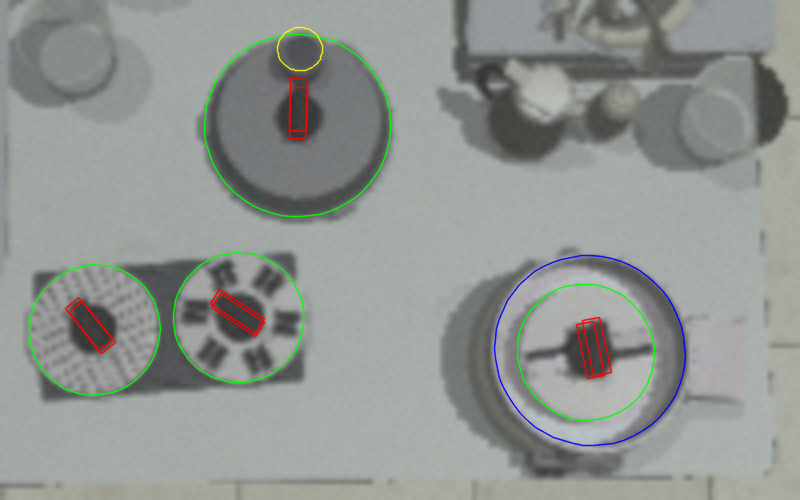

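View pics/ov_side.png

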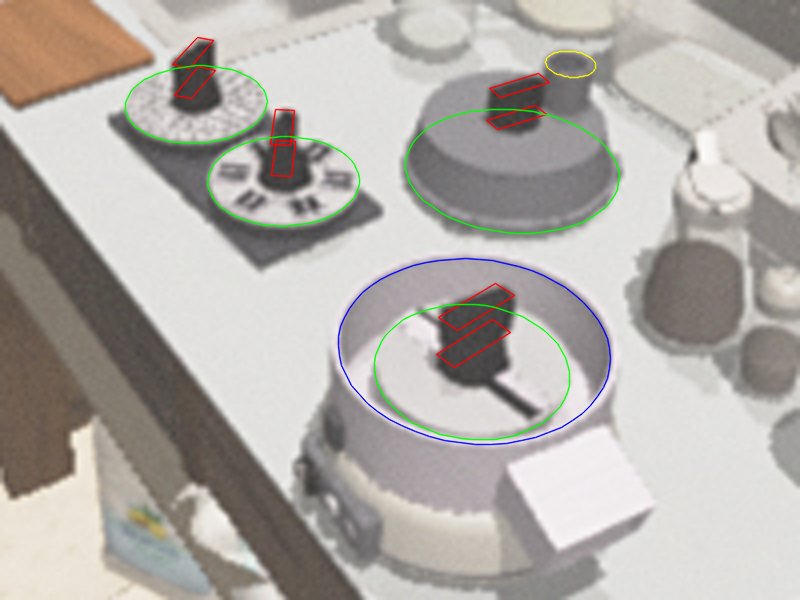

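The overlays fit well. In side crop pixels, the chute top corners are (508,466), (605,428), (652,508) and (565,553). The fitted heights are about 4 mm low throughout, which is calibration bias. I'll refit with nominal heights and get the machine yaw from the chute.

```bash
python3 - <<'E'
from vis import *
im={n:cv2.imread(f"pics/{n}0.png").astype(float) for n in("side","top")}
for k,(P,parts) in dict(slic=((453,-218.7,70,.16),DISC),grat=((482,183,10,.67),DISC),chip=((491,62,10,.98),DISC),cover=((660,9,0,-.03),COVER)).items():
    l=dict(side=145,top=108 if k=="cover" else 145)
    print(k,[fit(im,parts,P,lite=l,views=v,zsig=.05)[0].round(2)[[0,1,3]] for v in(("side",),("top",),("side","top"))])
S4=lambda u:(230+(u[0]-1.5)/4,165+(u[1]-1.5)/4)
T4=lambda u:(255+(u[0]-1.5)/4,140+(u[1]-1.5)/4)
print("chute corner z",tri(S4((605,428)),T4((690,320))),tri(S4((652,508)),T4((742,318))),tri(S4((565,553)),T4((742,402))))
for z in(60,90):
    c=[onz(S4(u),"side",z) for u in((508,466),(605,428),(652,508),(565,553))]
    a=lambda d:round(float(np.arctan2(d[1],d[0])),3)
    print(z,"x edges",a(c[1]-c[0]),a(c[2]-c[3]),"y edges",a(c[1]-c[2])-1.571,a(c[0]-c[3])-1.571)
# rack yaw & bowl rim from top
c=[onz(T4(u),"top",10) for u in((34,274),(296,254),(302,380),(44,400))]; print("rack yaw",a(c[0]-c[1])-1.571,a(c[3]-c[2])-1.571,"centre",np.mean(c,0))
E
```

```text
slic [array([ 4.4877e+02, -2.2415e+02,  2.0000e-01]), array([ 4.5181e+02, -2.1754e+02, -4.0000e-02]), array([ 4.5123e+02, -2.2098e+02,  1.6000e-01])]
grat [array([480.15, 179.35,   0.69]), array([4.8136e+02, 1.8280e+02, 4.8000e-01]), array([481.26, 181.69,   0.7 ])]
chip [array([487.15,  55.07,   0.97]), array([489.86,  61.76,   0.95]), array([489.84,  59.97,   0.99])]
cover [array([ 6.5654e+02,  4.5400e+00, -3.0000e-02]), array([ 6.5983e+02,  8.8100e+00, -6.0000e-02]), array([6.576e+02, 6.470e+00, 4.000e-02])]
chute corner z [ 477.17956249 -302.10495157   95.42535844] [ 477.51877597 -347.09798537   77.10485905] [ 414.03429619 -345.80033508   79.74427564]
60 x edges -0.088 -0.012 y edges -0.2769999999999999 -0.17300000000000004
90 x edges -0.088 -0.012 y edges -0.2769999999999999 -0.17300000000000004
rack yaw 0.06299999999999994 0.06299999999999994 centre [485.20718785 121.02127932  10.        ]
```

```bash
cat > act.py <<'E'
import numpy as np
from cell import bot, fingers, kin, vision, ticket
def R(w):
    """tool down, pads closing across a bar of yaw w; half turn chosen so that q6 = q1 - phi stays small"""
    y=np.array([np.sin(w),-np.cos(w),0]); z=np.array([0,0,-1.]); return np.c_[np.cross(y,z),y,z]
def st(tag=""):
    s=bot.read_state(); p=s["ee_pos"]; r=s["ee_rot"][:,1]
    print(tag,"t%.1f"%s["time"],"p",p.round(1),"w%.3f"%np.arctan2(r[0],-r[1]),"F",s["wrist_force"].round(1),"T",s["torque"].round(2),"g%.1f ff%.1f"%(s["gripper_width"],s["finger_force"]),"q6 %.2f"%s["joint_pos"][5],flush=True); return s
def over(x,y,w,z=230): bot.goto([x,y,z],R(w))
def to(x,y,z,v=150,w=None): bot.move_straight([x,y,z],None if w is None else R(w),v)
E
python3 - <<'E'
from act import *
x,y,w=451.8,-218.7,.1
st("0"); over(x,y,w); st("over"); to(x,y,113); st("down"); fingers.close_gripper(10); st("closed")
E
```

```text
0 t0.1 p [264.3 566.1 214.1] w2.705 F [-0.3 -0.1 -0.1] T [ 0.05 -0.02 -0.03] g94.7 ff0.0 q6 -0.11
over t2.9 p [ 452.1 -218.2  230. ] w0.101 F [ 0.7 -0.4  0.1] T [ 0.02  0.17 -0.02] g94.7 ff0.0 q6 0.89
down t3.9 p [ 452.2 -218.8  113.6] w0.100 F [-0.6 -0.1 -0. ] T [-0.    0.22 -0.  ] g95.0 ff0.0 q6 0.89
closed t5.2 p [ 452.  -219.   113.1] w0.100 F [ 0.6 -3.1 -0.1] T [-0.69  0.11 -0.1 ] g14.1 ff9.9 q6 0.89
```

```bash
python3 - <<'E'
from act import *
fingers.close_gripper(20); p=bot.read_state()["ee_pos"]
for w in (.1,.06,.02,-.02,-.06,-.1,-.14,-.18,.02,.14,.18,.22):
    to(*[451.8,-218.7,113],w=w); st(w)
    if abs(bot.read_state()["torque"][2])>.6 and w in(-.06,-.1,-.14,-.18,.18,.22): print("stop")
E
```

```text
0.1 t5.6 p [ 452.  -219.   113.1] w0.100 F [-0.9 -4.9 -0.3] T [-1.21  0.17 -0.16] g13.7 ff19.9 q6 0.89
0.06 t5.9 p [ 451.8 -218.7  113.1] w0.061 F [-0.1 -4.9  0.7] T [-0.89  0.19 -0.1 ] g14.0 ff19.9 q6 0.93
0.02 t6.1 p [ 451.8 -218.5  113. ] w0.022 F [-1.  -1.2  1.7] T [-0.39  0.08 -0.02] g14.1 ff20.0 q6 0.97
-0.02 t6.4 p [ 451.7 -218.3  113. ] w-0.018 F [0.1 1.6 2.9] T [ 0.26 -0.02 -0.01] g14.0 ff20.0 q6 1.01
-0.06 t6.6 p [ 451.7 -218.4  113. ] w-0.058 F [-0.3  2.3  4.2] T [ 0.58  0.03 -0.01] g13.9 ff20.0 q6 1.05
-0.1 t6.9 p [ 451.7 -218.5  113. ] w-0.098 F [-0.2  3.5  4.6] T [0.6  0.12 0.02] g14.0 ff20.0 q6 1.09
-0.14 t7.1 p [ 451.8 -218.8  113. ] w-0.138 F [-0.   1.6  3. ] T [0.22 0.14 0.01] g14.0 ff20.0 q6 1.13
-0.18 t7.4 p [ 451.9 -219.2  113. ] w-0.178 F [-0.7 -3.1  0.9] T [-0.61  0.12  0.05] g14.1 ff20.0 q6 1.17
0.02 t7.7 p [ 451.8 -218.7  113. ] w0.017 F [-0.3 -0.6  2.7] T [-0.11  0.06 -0.01] g13.6 ff20.0 q6 0.97
0.14 t8.0 p [ 451.8 -219.5  113.1] w0.138 F [-1.4 -6.4  1.7] T [-1.39  0.5  -0.2 ] g14.3 ff20.0 q6 0.85
0.18 t8.2 p [ 451.8 -219.4  113.1] w0.177 F [-1.6 -5.5  2.5] T [-1.3   0.56 -0.5 ] g14.2 ff20.4 q6 0.81
0.22 t8.5 p [ 451.7 -219.3  113.1] w0.216 F [-2.7 -5.6  2.7] T [-1.21  0.66 -0.62] g14.8 ff21.1 q6 0.77
stop
```

Twist limits of about +0.12 and -0.17 give a machine yaw of about -0.03. Next: lift the slicing disc and put it on the board.

```bash
python3 - <<'E'
from act import *
x,y=451.8,-218.7
to(x,y,113,w=-.03); st(); to(x,y,230,150); st("lift")
over(428,363,.7); st("board"); to(428,363,75); to(428,363,56,60); st("set"); fingers.let_go(); to(428,363,130); st("free")
x,y,w=481.3,182.4,.68
over(x,y,w,160); to(x,y,53); st("grat"); fingers.close_gripper(20); st("closed")
E
```

```text
t8.9 p [ 451.7 -218.7  113. ] w-0.028 F [-0.4 -0.5  3.3] T [-0.15  0.3  -0.01] g13.8 ff20.0 q6 1.02
lift t9.8 p [ 451.4 -218.5  229.2] w-0.030 F [ 0.7  0.5 -2.8] T [-0.03  0.17  0.01] g14.1 ff20.0 q6 1.02
board t11.9 p [428.5 362.4 230. ] w0.699 F [ 0.5  0.3 -1.6] T [-0.08  0.15  0.03] g13.6 ff20.0 q6 1.46
set t13.6 p [427.8 362.9  55.5] w0.700 F [-0.1 -0.2 -2.5] T [-0.08  0.12  0.04] g14.2 ff20.0 q6 1.46
free t15.6 p [427.7 362.8 129.5] w0.700 F [ 0.2  0.1 -0.5] T [-0.09  0.13  0.02] g95.3 ff0.0 q6 1.46
grat t17.2 p [481.5 182.9  53.5] w0.681 F [-0.2 -0.4  0.4] T [-0.12  0.1  -0.  ] g95.3 ff0.0 q6 1.12
closed t18.4 p [481.3 182.4  53. ] w0.680 F [-1.3 -0.3  0.2] T [-0.04  0.26 -0.05] g13.7 ff20.0 q6 1.12
```

```bash
python3 - <<'E'
from act import *
x,y=481.3,182.4
to(x,y,130); st("lift"); to(x,y,230)
x,y,w=451.8,-218.6,-.03
over(x,y,w); to(x,y,152); st("above")
for z in (140,130,122,118,115,113.5):
    to(x,y,z,60); s=st(z)
    if s["wrist_force"][2]>25: break
E
```

```text
lift t19.1 p [480.9 182.3 129.4] w0.680 F [ 0.7  0.5 -1.6] T [-0.1   0.17 -0.03] g14.1 ff20.0 q6 1.12
above t22.1 p [ 452.3 -218.5  152.5] w-0.029 F [ 0.2  0.5 -2. ] T [-0.03  0.16 -0.06] g13.6 ff20.0 q6 1.02
140 t22.4 p [ 451.7 -218.6  139.9] w-0.030 F [ 1.2 -0.4 -2. ] T [ 0.01  0.15 -0.03] g14.0 ff20.0 q6 1.02
130 t22.8 p [ 451.6 -218.5  129.6] w-0.030 F [-0.2  0.8 -2.7] T [-0.07  0.15  0.02] g14.2 ff20.0 q6 1.02
122 t23.0 p [ 451.6 -218.5  121.6] w-0.030 F [ 0.9 -0.7 -2.5] T [-0.04  0.14 -0.04] g14.2 ff20.0 q6 1.02
118 t23.3 p [ 451.7 -218.6  117.8] w-0.030 F [ 0.1  0.3 -2.1] T [-0.03  0.15  0.01] g13.9 ff20.0 q6 1.02
115 t23.5 p [ 451.7 -218.6  114.9] w-0.030 F [-0.1  0.  -2. ] T [-0.06  0.15 -0.01] g13.7 ff20.0 q6 1.02
113.5 t23.8 p [ 451.8 -218.6  113.4] w-0.030 F [-1.2  0.5 -1.6] T [-0.04  0.15 -0.03] g14.0 ff20.0 q6 1.02
```

The disc slid home without resistance (TCP 113.4; a blocked disc would stop near 120). Release, then move the slicing disc to the free post.

```bash
python3 - <<'E'
from act import *
to(451.8,-218.6,113,40); st("home"); fingers.let_go(); to(451.8,-218.6,230); st("free")
x,y,w=427.9,362.9,.7
over(x,y,w,160); to(x,y,55); fingers.close_gripper(20); st("slic"); to(x,y,160)
x,y=481.3,182.4
over(x,y,w,160); to(x,y,94); st("above")
for z in (85,75,65,57,53.5):
    to(x,y,z,60); s=st(z)
    if s["wrist_force"][2]>25: break
import cv2
for n in("side","top"): cv2.imwrite(f"pics/{n}2.png",vision.get_image(n)[:,:,::-1])
E
```

```text
home t24.0 p [ 451.8 -218.6  113. ] w-0.030 F [ 0.5 -0.5 -1.2] T [-0.05  0.16  0.02] g13.8 ff20.0 q6 1.02
free t26.3 p [ 451.4 -218.4  229.3] w-0.030 F [ 0.1 -0.4 -0.7] T [-0.03  0.21  0.01] g95.1 ff0.0 q6 1.02
slic t30.5 p [427.9 362.9  55. ] w0.700 F [-0.1 -0.4 -0.7] T [-0.1   0.17  0.01] g14.0 ff20.0 q6 1.46
above t32.7 p [481.4 183.2  94.3] w0.701 F [ 0.8  0.7 -2.1] T [-0.05  0.12  0.02] g14.0 ff20.0 q6 1.10
85 t33.0 p [481.3 182.4  85.1] w0.700 F [ 0.7 -0.  -2.8] T [-0.12  0.17  0.  ] g13.4 ff20.0 q6 1.10
75 t33.4 p [481.1 182.3  74.6] w0.700 F [ 0.4 -0.4 -1.9] T [-0.03  0.12 -0.03] g13.7 ff20.0 q6 1.10
65 t33.7 p [481.1 182.3  64.5] w0.700 F [-0.4  0.6 -2.4] T [-0.05  0.14 -0.  ] g13.9 ff20.0 q6 1.10
57 t34.0 p [481.1 182.4  56.6] w0.700 F [ 0.7 -0.4 -2.7] T [-0.07  0.16  0.01] g13.7 ff20.0 q6 1.10
53.5 t34.2 p [481.3 182.4  53.4] w0.700 F [ 0.3 -0.  -1.7] T [-0.09  0.13 -0.02] g13.7 ff20.0 q6 1.10
```

```bash
python3 - <<'E'
from act import *
import cv2
to(481.3,182.4,53,40); fingers.let_go(); to(481.3,182.4,230); over(300,480,.7,260); st()
from est import *
im={}
for n in("side","top"): a=vision.get_image(n)[:,:,::-1]; cv2.imwrite(f"pics/{n}3.png",a); im[n]=a.astype(float)
run(im,dict(grat=((453,-218,66),DISC),slic=((483,182,4),DISC),chip=((491,60,5),DISC),cover=((656,7,0),COVER)))
a=np.vstack([cv2.resize(im["side"][165:315,200:430],None,fx=3,fy=2.0),]); 
cv2.imwrite("pics/c3.png",cv2.resize(im["side"][165:315,230:430],None,fx=4,fy=4,interpolation=cv2.INTER_CUBIC))
E
```

```text
t38.6 p [300.7 479.4 259.8] w0.699 F [-0.   0.6  0.9] T [-0.07  0.11 -0.04] g95.3 ff0.0 q6 1.77
grat [ 453.67 -217.69   64.13    3.33] 31.1 side [ 453.67 -217.69   64.11    3.33] top [ 452.56 -216.71   64.73    3.17]
slic [481.65 181.93   7.24   0.89] 32.4 side [481.88 181.94   7.14   0.89] top [481.51 181.95   7.36   0.86]
chip [490.64  61.38   6.19   0.98] 63.4 side [490.87  61.57   6.04   0.98] top [490.63  61.39   6.19   0.98]
cover [660.58   8.94  -3.8    3.08] 36.6 side [660.49   9.1   -3.8    3.08] top [660.58   8.94  -3.8    3.08][ WARN:0@14.156] global loadsave.cpp:1063 imwrite_ Unsupported depth image for selected encoder is fallbacked to CV_8U.
```

View pics/c3.png

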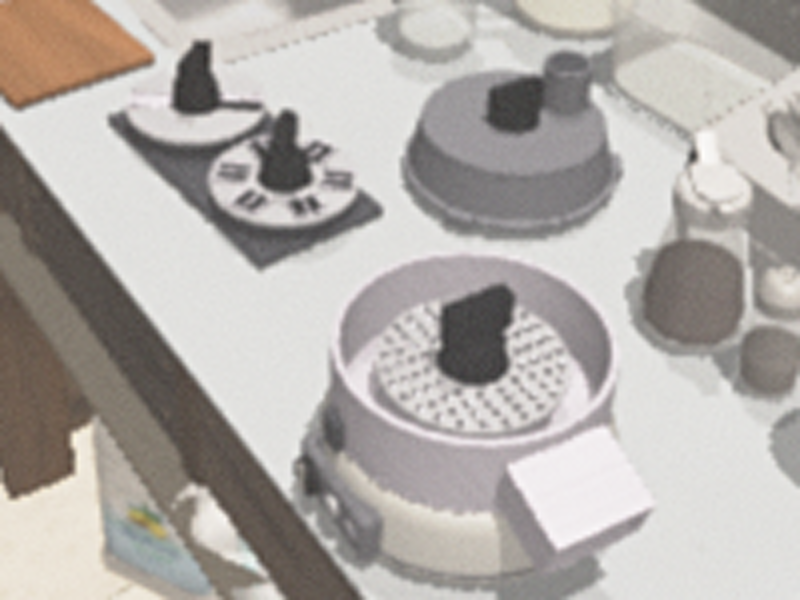

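Grating is in the bowl, slicing and chip on the rack, and the grating disc's measured height matches the slicing disc's when home. Now the cover.

```bash
python3 - <<'E'
from act import *
x,y,w=659.6,8.7,-.06
over(x,y,w,180); to(x,y,62); st("cov"); fingers.close_gripper(10); st("closed"); fingers.close_gripper(30); st("closed"); to(x,y,80,80); st("lift")
to(x,y,250)
x,y=451.8,-218.6
over(x,y,w,250); to(x,y,180); st("above")
for z in (174,170,167,164,162,161,160.3):
    to(x,y,z,40); s=st(z)
    if s["wrist_force"][2]>12: break
E
```

```text
cov t41.8 p [660.1   8.8  62.9] w-0.060 F [ 0.3  0.8 -0.1] T [-0.01  0.15  0.03] g95.4 ff0.0 q6 1.54
closed t43.0 p [659.6   8.7  62. ] w-0.060 F [-0.2 -0.2 -1. ] T [-0.1   0.21  0.  ] g13.9 ff10.0 q6 1.54
closed t43.2 p [659.6   8.7  62. ] w-0.060 F [-0.1 -0.1 -0.2] T [-0.19  0.06 -0.02] g14.2 ff30.0 q6 1.54
lift t43.6 p [659.8   8.7  80.7] w-0.060 F [-0.4  1.5 -3.3] T [0.01 0.2  0.02] g13.8 ff30.0 q6 1.54
above t46.6 p [ 452.5 -218.5  180.4] w-0.059 F [-0.3  0.  -3.6] T [-0.06  0.17 -0.03] g13.7 ff30.0 q6 1.05
174 t47.0 p [ 451.8 -218.6  174.3] w-0.060 F [ 0.8  0.  -4.5] T [-0.02  0.17  0.03] g14.0 ff30.0 q6 1.05
170 t47.2 p [ 451.7 -218.6  169.9] w-0.060 F [-0.1  0.1 -4.1] T [-0.03  0.19 -0.02] g14.0 ff30.0 q6 1.05
167 t47.5 p [ 451.7 -218.6  166.8] w-0.060 F [ 0.3  0.1 -3.8] T [ 0.03  0.17 -0.04] g13.4 ff30.0 q6 1.05
164 t47.7 p [ 451.7 -218.6  163.8] w-0.060 F [-0.1 -0.2 -3.4] T [-0.06  0.16 -0.06] g13.9 ff30.0 q6 1.05
162 t48.0 p [ 451.7 -218.6  161.9] w-0.060 F [ 0.2  0.3 -4.2] T [-0.05  0.17  0.01] g13.8 ff30.0 q6 1.05
161 t48.2 p [ 451.8 -218.6  161. ] w-0.060 F [-1.6  0.5 -4.2] T [-0.06  0.23 -0.04] g13.3 ff30.0 q6 1.05
160.3 t48.5 p [ 451.8 -218.6  160.3] w-0.060 F [ 0.1  0.3 -3.5] T [-0.02  0.1  -0.01] g14.1 ff30.0 q6 1.05
```

```bash
python3 - <<'E'
from act import *
to(451.8,-218.6,159.8,30); st("seat"); fingers.let_go(); to(451.8,-218.6,260); over(300,480,.7,260); st()
import cv2
im={}
for n in("side","top"): im[n]=vision.get_image(n)[:,:,::-1].copy(); cv2.imwrite(f"pics/{n}4.png",im[n])
cv2.imwrite("pics/c4.png",np.hstack([cv2.resize(im["side"][150:320,220:480],(400,260)),cv2.resize(im["top"][130:265,190:460],(400,260))]))
cv2.imwrite("pics/c5.png",cv2.resize(im["side"][195:320,290:470],None,fx=4,fy=4,interpolation=cv2.INTER_CUBIC))
E
```

```text
seat t48.7 p [ 451.8 -218.6  159.8] w-0.060 F [-0.5 -0.8 -3. ] T [-0.01  0.2   0.01] g13.9 ff30.0 q6 1.05
 t53.4 p [300.6 479.6 260. ] w0.699 F [-0.3  1.  -0.8] T [-0.05  0.1  -0.02] g94.9 ff0.0 q6 1.77
```

View pics/c4.png

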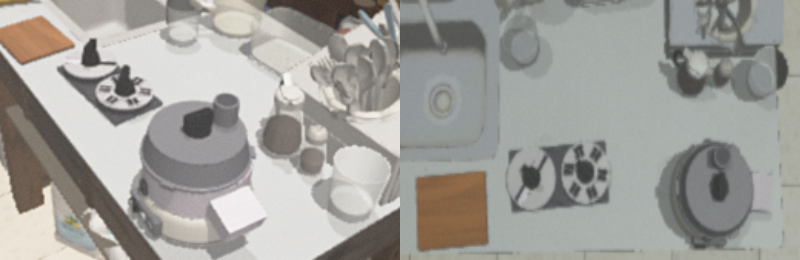

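View pics/c5.png

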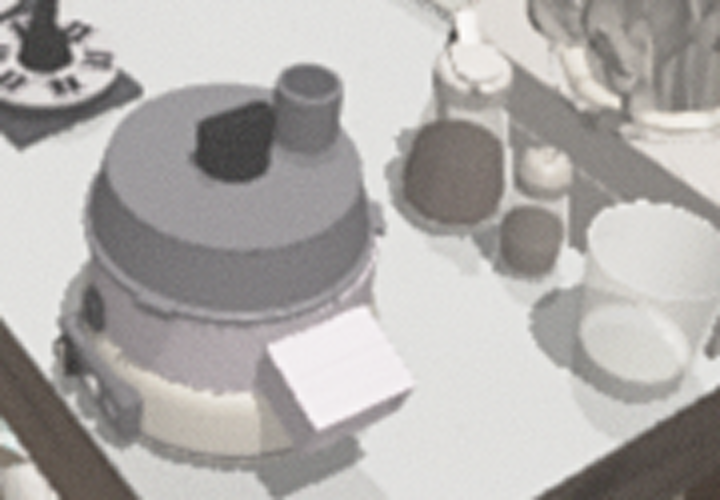

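The cover sits on the bowl with an even flange line, and the shaker and glass are untouched. One numeric height check before handing in.

```bash
python3 - <<'E'
from est import *
im={n:cv2.imread(f"pics/{n}4.png").astype(float) for n in("side","top")}
p=run(im,dict(cover=((453,-218,93),COVER)))["cover"]
T=lambda u:(290+(u[0]-1.5)/4,195+(u[1]-1.5)/4)
a=lambda z:proj([[451.8+81*np.cos(t),-218.6+81*np.sin(t),z] for t in np.linspace(0,6.28,90)],"side")
for z in(98+10-5,98+10,98+17): q=a(z); print(z,((q-[290,195])*4+1.5)[[q[:,0].argmin(),q[:,0].argmax(),q[:,1].argmax()]].round())
E
```

```text
cover [ 450.92 -217.91   93.92    3.12] 33.3 side [ 451.23 -217.98   93.92    3.12] top [ 449.34 -217.14   94.33    3.07]
103 [[ 86. 225.]
 [378. 239.]
 [244. 331.]]
108 [[ 86. 218.]
 [379. 232.]
 [244. 324.]]
115 [[ 86. 208.]
 [381. 223.]
 [245. 314.]]
```

```bash
python3 -c "
from cell import ticket; print(ticket.close_job())"
```

```text
the job is handed in; nothing more can be done
None
```

The job is handed in at about 53 s: the grating disc went fully home over the drive pin, the slicing disc is on the freed rack post, the chip-cutting disc stayed on its post, the cover sits level on the bowl (97.7 mm rise measured, 98 expected), and the shaker and glass were not touched.

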